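# Open the push-to-open lid under the dog bowl

### The arm

A 6-joint arm with a two-finger parallel gripper is mounted at the origin on the work surface. World frame = base frame: x ahead of the robot, y to its left, z up, the work surface at z = 0. Lengths are in m, angles in rad, forces in N, time in s.
With the tool pointing down it reaches from about 0.35 to 0.975 m from the base axis. Payload 7.1 kg.
Tool frame: the origin (TCP) lies at the very end of the fingers, on their centre line; the grasp point (between the pads) lies 19 mm behind it (ctrl.grasp_offset is the z of the grasp point in the tool frame, in m); z points along the fingers, y is the line along which they close (so a half turn about z gives the same grasp; the last joint's range is limited). The gripper opens to 88 mm and grips with 3 to 60 N. Pads are 20 mm wide; open, the fingers measure 115 mm over their backs; the gripper's body (75 mm by 178 mm) begins 61 mm behind the grasp point.
Start: joints at [-1.155, 0.423, 1.63, -0, 1.089, -0.019], TCP at [0.263, -0.567, 0.223] pointing down, gripper open.
Joint ranges: [-3, 3], [-0.9, 2.11], [0.09, 2.58], [-1.31, 4.45], [0.11, 2.69], [-2.54, 2.54]. Speed limits (rad/s): [2.39, 2.39, 3.01, 3.14, 3.14, 3.14].

### API

Orientations are given as [roll, pitch, yaw] about the fixed x, y, z axes, in that order (R = Rz(yaw) Ry(pitch) Rx(roll)).
In Python, from workcell import sensors, cams, order, ctrl gives the robot as it stands. The module is installed in compiled form; this text tells all that it offers.
- The arm moves only by the tool move_arm, never from a script. Its argument "motion" is a list of rows, each an object with "dp": the shift along the tool's x, y, z in m, a list of three; "twist": the turn, a rotation vector about the tool's x, y, z in degrees, a list of three; "gripper": the finger opening in m, from 0 to 0.0878. In form: [{"dp": [x, y, z], "twist": [wx, wy, wz], "gripper": gripper}, ...]. A call has 1 to 10 rows; each row shifts and turns the commanded pose from where the row before left it, along the tool's axes as they then stand; what a row does not reach is not made up. A row lasts 1/8 s, in which the tool goes at most 62.5 mm and 10.7 degrees, less where a joint would pass 70% of its speed; a pose out of reach is approached as far as the arm can. A call is refused whole if a number of a shift passes 0.0625 or a number of a turn 10.7, either way. A call with a gripper value outside its range is refused whole. The fingers move at their own pace and stop on an object; "grip_force" is the grip in N (left out, the last holds). Time passes only in rows, so rows that do not move let the fingers close. It gives the time, the measured TCP pose, the force, the opening and the grip force at its end, in the units of the state.
- sensors.sense(): the state, without advancing time (a new reading comes with each control period).
- cams.read_camera(name): name is "scene" or "top" or "wrist"; returns a dict with "image" (480x640x3 uint8, blue, green, red), "depth" (480x640 float32, m along the optical axis (not along the pixel's ray), 0 where there is no reading), "intrinsics" (3x3 intrinsics, pixels), "k1" (the pictures are not rectified: a ray, as slopes to the right and down, at radius r is drawn at 1 + k1 r^2 times it, then the intrinsics apply), "view" (4x4, takes a point from world to camera coordinates); the wrist camera has in their place "hand_eye" (4x4, takes a point from camera to tool coordinates, whose origin is the TCP and whose axes are the flange's). Camera axes: x right, y down, z forward; pixel columns grow to the right and rows downward; lengths in m; the calibration is good to about 2 mm. A picture is of the moment at which its call begins: read the wrist's pose just before it.
- order.close_job(): hands the job in; it is judged then, once.
The state is a dict: "clock": time; "joint_pos": joint angles; "joint_vel": joint speeds; "joint_torque": joint torques, N m; "tcp_pos": TCP position; "tool_rot": TCP orientation; "wrist_force": force on the tool from outside, world axes, zero at the start; "ft_torque": the same for the moment, N m; "opening": opening from 0.0 (shut) to 1.0 (fully open); "grasp_force": force on a finger pad.
Only numpy, scipy, OpenCV 4.12 (cv2) and the standard library are available. Lean on these libraries where they do the work, as an engineer would, in place of code of your own. Each camera call takes 0.05 s, during which the arm holds its last target. There are 200 camera calls.

### The job

Open the solid-lidded compartment of the boot chest a crack, using only your fingertips and gripping nothing. First slide the steel dog bowl, without lifting it, off the solid lid until it stands entirely on the fixed board between the two lids; then press the solid lid down near its free front edge until its push-to-open catch lets go, and back off so that the spring leaves the lid standing ajar. Do not swing the lid any wider, leave the slatted lid shut, and leave everything else where it is.

Things in the scene. Friction and masses are not known exactly. Their poses are not given: they have to be found in the camera images.
- chest: low spruce boot chest fixed on the bench, 380 (x) x 660 (y) x 120 mm high; origin at the centre of its underside, +x away from the robot, yaw varies. Its flat top is all one level (120 mm): 25 mm front rail, then two flush lids (3 mm gaps round them) centred at x = -65, y = +-200 mm with a fixed board between; behind, from x = +60 to +190 mm, a grey plastic tray 455 mm wide with walls 34 mm high
- middle_board (a point): centre of the fixed board between the two lids, on its top surface, 120 mm above the bench; axes as the chest's. The board is 210 mm wide in y (+-105 mm from here), level with the shut lids, and runs in x from -125 mm (the chest's front edge) to the tray at +125 mm
- solid_lid (a joint): hinge of the plain solid lid, in rad: 0 shut and flush, grows as it rises. Spruce board 194 mm deep (x), 184 mm wide (y), 14 mm thick, no handle, hinged along its rear (+x) edge; it may be at the left or the right end of the chest. It lies on a sprung catch; once tripped and let go it rises by itself to about 0.18 rad (free edge 35 mm up) and rests there
- solid_lid_edge (a point): middle of the solid lid's free front edge, on its upper surface; axes of the lid: +x towards its hinge 197 mm away, y along the edge, z up. Pressed down 36 mm behind this edge the lid yields against about 7 N, the catch trips after about 3 mm (10 N is ample), and a hard stop comes at about 5.5 mm. Pressed short of that it comes back to flush. The bowl's weight does not trip it
- slatted_lid (a joint): hinge of the other lid, of the same size and with the same kind of catch but made of seven slats with gaps, at the other end of the chest, in rad: 0 shut; the key bowl stands on it
- slatted_lid_edge (a point): middle of the slatted lid's free front edge, on its upper surface; axes as for the solid lid
- dog_bowl: stainless dog bowl with a black rubber foot, standing on the solid lid; round, 133 mm across the foot, 115 mm across the rim, 46 mm high, wall 3 mm, inner floor 10 mm above its underside, inside 105 mm wide at the rim and over that below, 0.2 to 0.4 kg; origin at the centre of its underside. A fingertip put down inside against the wall draws it along steadily
- key_bowl: grey ceramic key bowl standing on the slatted lid, 104 mm across the rim, 42 mm high; origin at the centre of its underside
- bike_light: chrome bike light standing on its lens at the rear of the middle board, just in front of the tray, 33 mm across, 81 mm high; origin at the centre of its underside
- ice_scraper: blue ice scraper lying in the tray, 175 mm long along its y, 90 mm wide, 16 mm high; origin under its middle
- spring_clip: red plastic spring clip lying in the tray, 52 mm long, 18 mm high; origin under its middle
- boot_brush: wooden boot brush lying in the tray, 120 mm long along its y, 45 mm wide, 40 mm high; origin under its middle
Not all that is in view belongs to the job. What is shaped like the dog_bowl but blue or pink is not meant.

How it is judged:
On the way, in this order (a step that is already met when the one before it is completed fails the run):
1. the dog bowl stands upright and entirely on the middle board while the solid lid is still shut (y of dog_bowl in the frame of middle_board between -0.041 and 0.041 m and x of dog_bowl in the frame of middle_board between -0.06 and 0.08 m and z of dog_bowl in the frame of middle_board between -0.006 and 0.006 m and angle between dog_bowl's own z axis and vertical below 0.1 rad and value of joint solid_lid below 0.03 rad), for 0.2 s.
2. the pressed catch has let go and the solid lid has sprung ajar (value of joint solid_lid above 0.1 rad), for 0.3 s.
At the end, for the whole second after the job is handed in: The solid lid stands ajar at 0.1 to 0.3 rad, the slatted lid is shut (under 0.03); the dog bowl stands still and upright on the middle board, its centre within 41 mm of the centre line in y and -60 to +80 mm in x of the marked centre; all else is within 30 mm of its place (value of joint solid_lid between 0.1 and 0.3 rad and value of joint slatted_lid below 0.03 rad and y of dog_bowl in the frame of middle_board between -0.041 and 0.041 m and x of dog_bowl in the frame of middle_board between -0.06 and 0.08 m and z of dog_bowl in the frame of middle_board between -0.006 and 0.006 m and angle between dog_bowl's own z axis and vertical below 0.1 rad and linear speed of dog_bowl below 0.02 m/s and distance of each of key_bowl, bike_light, ice_scraper, spring_clip, boot_brush from where it was at the start of the episode below 0.03 m); the robot touches nothing.
It fails at once if the dog bowl is lifted more than 20 mm off the chest or tipped beyond 0.35 rad (z of dog_bowl in the frame of middle_board above 0.02 m or angle between dog_bowl's own z axis and vertical above 0.35 rad).
It fails at once if the solid lid is swung wide open (beyond 0.6 rad) (value of joint solid_lid above 0.6 rad).
It fails at once if the slatted lid is released (value of joint slatted_lid above 0.06 rad).
It fails at once if another thing is moved more than 30 mm from its place (distance of any of key_bowl, bike_light, ice_scraper, spring_clip, boot_brush from where it was at the start of the episode above 0.03 m).
It also fails if it takes over 54 s, if anything falls off the work surface, if the arm or the gripper's body presses on something with over 40 N, if the wrist force passes 120 N, or if a joint passes its speed limit or range.

## Working session

There is one attempt and no reset: what is moved stays moved. The work goes in short steps, Python scripts to look and compute and a tool call to move; the robot and the scene stay as the last step left them, time stands still between calls to the robot, and variables do not carry over. Pictures are saved under pics/ and viewed, at most 10 in all, crops included, and the job is handed in when it is done.

Besides the shell and the picture viewer there is one more tool, called after "Emit:" as name([rows], argument=value, ...), one row to a line, values as JSON. move_arm: Moves the arm, as the interface text tells. Its arguments: {"type":"object","properties":{"motion":{"type":"array","items":{"type":"object","properties":{"dp":{"type":"array","items":{"type":"number"}},"twist":{"type":"array","items":{"type":"number"}},"gripper":{"type":"number"}}}},"grip_force":{"type":"number"}},"required":["motion"]}

```bash
mkdir -p pics; cat > h.py <<'E'
import numpy as np, cv2
from workcell import sensors, cams, order, ctrl
from scipy.spatial.transform import Rotation as R
def world(c,T_wc,uv,z=None):
    """pixels -> world; onto plane z, or by depth when z is None"""
    K=c['intrinsics'];k1=c['k1'];uv=np.atleast_2d(uv).astype(float)
    n=cv2.undistortPoints(uv[:,None],K,np.array([k1,0,0,0.]))[:,0]
    d=np.c_[n,np.ones(len(n))]; 
    o=T_wc[:3,3]; r=d@T_wc[:3,:3].T
    if z is None:
        s=c['depth'][uv[:,1].astype(int),uv[:,0].astype(int)]
    else: s=(z-o[2])/r[:,2]
    return o+r*s[:,None]
def look(name):
    s=sensors.sense(); c=cams.read_camera(name)
    if name=='wrist':
        T=np.eye(4);T[:3,3]=s['tcp_pos'];T[:3,:3]=R.from_euler('xyz',s['tool_rot']).as_matrix();T=T@c['hand_eye']
    else: T=np.linalg.inv(c['view'])
    return c,T
E
python3 - <<'E'
from h import *
s=sensors.sense();print(s)
for n in('top','scene'):
    c,T=look(n);cv2.imwrite(f'pics/{n}0.png',c['image']);print(n,T.round(3),c['k1'])
    np.savez(n+'0.npz',T=T,**c)
E
```

```text
{'clock': 0.0, 'joint_pos': array([-1.15493505e+00,  4.23825997e-01,  1.63071795e+00, -1.46287804e-05,
        1.08859194e+00, -1.89961166e-02]), 'joint_vel': array([ 3.04444975e-04, -1.53330027e-04,  8.43390530e-05,  1.87696871e-03,
       -1.78765645e-03,  2.58092351e-04]), 'joint_torque': array([-1.21758691e-03, -5.44625258e+01, -2.73666233e+01,  6.43436029e-02,
        2.27896805e-02, -1.29309547e-04]), 'tcp_pos': array([ 0.26309115, -0.56629717,  0.22189999]), 'tool_rot': array([-3.14004946e+00, -1.63656899e-05,  4.34864178e-01]), 'wrist_force': array([-0.54500143,  0.29925933,  0.19510609]), 'ft_torque': array([-0.03344794, -0.02153966,  0.00577953]), 'grasp_force': 0.0, 'opening': 0.9957229786385099}
top [[-0.039 -0.979  0.2    0.397]
 [-0.999  0.038 -0.009  0.117]
 [ 0.001 -0.2   -0.98   0.982]
 [ 0.     0.     0.     1.   ]] -0.03301581562214655
scene [[-0.033  0.75  -0.66   1.153]
 [ 0.999  0.027 -0.019  0.11 ]
 [ 0.003 -0.66  -0.751  0.793]
 [ 0.     0.     0.     1.   ]] -0.07719789318161392
```

View pics/top0.png

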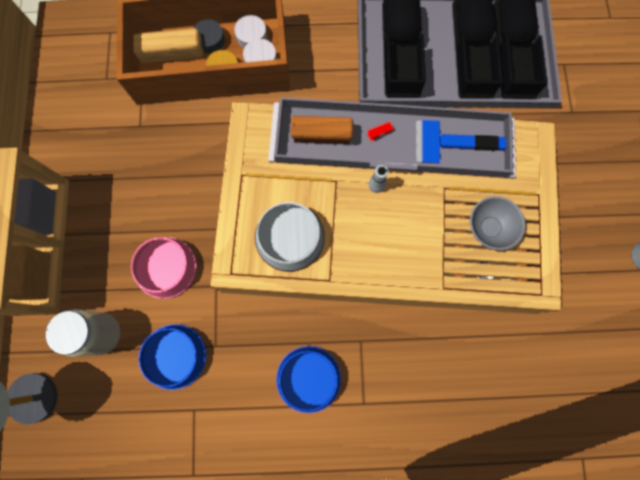

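View pics/scene0.png

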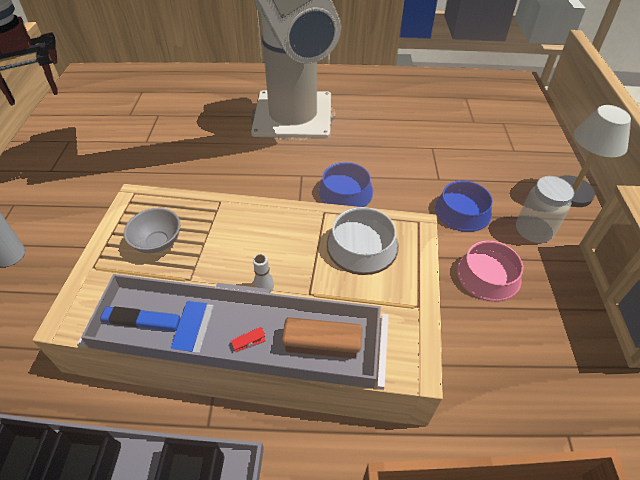

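The top picture shows the chest's solid lid at left (+y), with the steel bowl at (290,236). The key bowl is on the slatted lid at (497,222), the light at (379,178) and the tray at (395,138). Bowl candidates are steel (290,236), pink (165,266), blue (173,357), blue (309,380) and ceramic (497,222). I choose the steel one standing on the plain lid.

```bash
python3 - <<'E'
from h import *
for n in('top','scene'):
    f=np.load(n+'0.npz');c={k:f[k] for k in f};c['k1']=float(c['k1']);T=c['T']
    v,u=np.mgrid[:480,:640];P=world(c,T,np.c_[u.ravel(),v.ravel()]).reshape(480,640,3)
    m=((abs(P[...,2]-.12)<.006)&(c['depth']>0)).astype(np.uint8)
    m=cv2.morphologyEx(m,cv2.MORPH_OPEN,np.ones((3,3)))
    k,l,st,_=cv2.connectedComponentsWithStats(m);i=1+st[1:,4].argmax()
    q=P[l==i][:,:2].astype(np.float32);r=cv2.minAreaRect(q*1000);print(n,'chest',r,cv2.boxPoints(r).round(0).tolist(),np.median(P[l==i][:,2]))
    # frame
    (cx,cy),(w,h),a=r
    yaw=np.radians(a if h>w else a-90);C=np.array([cx,cy])/1000
    print('yaw',yaw)
    ex=np.array([np.cos(yaw),np.sin(yaw)]);ey=np.array([-ex[1],ex[0]])
    mid=C-.065*ex
    rel=P[...,:2]-mid; X=rel@ex;Y=rel@ey
    for nm,box in(('dog',(.0,.20)),('key',(-.0,-.2)),('light',(.1,0))):
        s=(abs(X-box[0])<(.03 if nm=='light' else .09))&(abs(Y-box[1])<.085)&(P[...,2]>.135)&(P[...,2]<.21)&(c['depth']>0)
        zt=np.percentile(P[s][:,2],97); e=s&(P[...,2]>zt-.005)
        pts=np.c_[X[e],Y[e]].astype(np.float32)
        print(nm,s.sum(),zt,'rim rel mid',cv2.minEnclosingCircle(pts*1000), 'world',P[e].mean(0))
E
```

```text
top chest ((657.7897338867188, -22.932830810546875), (661.958740234375, 382.5226135253906), 83.96683502197266) [[433.0, -332.0], [813.0, -372.0], [883.0, 286.0], [502.0, 326.0]] 0.11911402923871672
yaw -0.1052985931825885
dog 913 0.16690650456992967 rim rel mid ((-20.436372756958008, 188.40293884277344), 57.207069396972656) world [0.59489729 0.17460647 0.16476763]
key 1512 0.16275521030827966 rim rel mid ((23.89866828918457, -193.4120635986328), 51.87858963012695) world [ 0.59638424 -0.21439339  0.16078903]
light 777 0.2000163945215587 rim rel mid ((95.2627944946289, 27.749713897705078), 12.30684757232666) world [0.68969904 0.00140513 0.19837983]
scene chest ((657.4158325195312, -21.53656005859375), (661.55322265625, 383.63653564453125), 83.94747161865234) [[432.0, -330.0], [813.0, -371.0], [883.0, 287.0], [502.0, 328.0]] 0.12028679026830369
yaw -0.10563654832491955
dog 1732 0.16748271759389582 rim rel mid ((-21.70054817199707, 188.51406860351562), 58.40829849243164) world [0.58674681 0.17695842 0.1655974 ]
key 1468 0.16350251928674042 rim rel mid ((24.561948776245117, -194.2771453857422), 52.68089294433594) world [ 0.59441202 -0.21302179  0.16162513]
light 865 0.20180666950117884 rim rel mid ((95.42753601074219, 28.192583084106445), 12.17198657989502) world [0.69205935 0.00336691 0.19998538]
```

Emit:
move_arm([
  {"dp": [0, 0, -0.03], "twist": [0, 0, 10.3], "gripper": 0},
  {"dp": [0, 0, -0.03], "twist": [0, 0, 10.3], "gripper": 0},
  {"dp": [0, 0, 0], "twist": [0, 0, 10.3], "gripper": 0},
  {"dp": [0.017, -0.045, 0], "twist": [0, 0, 0], "gripper": 0},
  {"dp": [0.017, -0.045, 0], "twist": [0, 0, 0], "gripper": 0},
  {"dp": [0.017, -0.045, 0], "twist": [0, 0, 0], "gripper": 0},
  {"dp": [0.017, -0.045, 0], "twist": [0, 0, 0], "gripper": 0},
  {"dp": [0.017, -0.045, 0], "twist": [0, 0, 0], "gripper": 0},
  {"dp": [0.017, -0.045, 0], "twist": [0, 0, 0], "gripper": 0},
  {"dp": [0.017, -0.045, 0], "twist": [0, 0, 0], "gripper": 0},
])

```text
clock: 1.35
tcp_pos: [0.4148, -0.2644, 0.2825]
tool_rot: [-3.141, 0.0, -0.105]
wrist_force: [0.8, -0.3, -0.2]
opening: 0.002
grasp_force: 0.0
```

```bash
cat >> h.py <<'E'
YAW=-.1055;EX=np.array([np.cos(YAW),np.sin(YAW)]);EY=np.array([-EX[1],EX[0]])
MID=np.array([.6576,-.0222])-.065*EX
def chest(p): p=np.atleast_2d(p);r=p[:,:2]-MID; return np.c_[r@EX,r@EY,p[:,2]]
def st():
    s=sensors.sense();print('t',s['clock'].round(2) if hasattr(s['clock'],'round') else s['clock'],'mid-frame',chest(s['tcp_pos']).round(4),'rot',(s['tool_rot']).round(3),'F',s['wrist_force'].round(1),'open',round(s['opening'],3),'j',s['joint_pos'].round(2));return s
E
python3 -c "
from h import *
st();print(np.round(cams.read_camera('wrist')['hand_eye'],3))"
```

```text
t 1.35 mid-frame [[-0.1509 -0.2664  0.2825]] rot [-3.141  0.    -0.105] F [ 0.8 -0.3 -0.2] open 0.002 j [-0.59  0.15  1.86  0.    1.13  1.08]
[[ 0.001 -0.955 -0.296  0.082]
 [ 1.     0.     0.     0.002]
 [-0.    -0.296  0.955 -0.161]
 [ 0.     0.     0.     1.   ]]
```

Emit:
move_arm([
  {"dp": [0.013, -0.043, 0], "gripper": 0},
  {"dp": [0.013, -0.043, 0], "gripper": 0},
  {"dp": [0.013, -0.043, 0], "gripper": 0},
  {"dp": [0.013, -0.043, 0], "gripper": 0},
  {"dp": [0.013, -0.043, 0], "gripper": 0},
  {"dp": [0.013, -0.043, 0], "gripper": 0},
  {"dp": [0.013, -0.043, 0], "gripper": 0},
  {"dp": [0.013, -0.043, 0], "gripper": 0},
  {"dp": [0.013, -0.043, 0], "gripper": 0},
  {"dp": [0.013, -0.043, 0], "gripper": 0},
])

```text
schema error: expected keys dp, twist, gripper
```

Emit:
move_arm([
  {"dp": [0, 0, 0], "gripper": 0},
  {"dp": [0, 0, 0], "gripper": 0},
])

```text
schema error: expected keys dp, twist, gripper
```

```bash
python3 -c "
from h import *
st()
c,T=look('wrist');cv2.imwrite('pics/w1.png',c['image'])
v,u=np.mgrid[:480,:640];P=world(c,T,np.c_[u.ravel(),v.ravel()]);Q=chest(P);d=c['depth'].ravel()>0
s=d&(abs(Q[:,1]-.19)<.09)&(abs(Q[:,0])<.1)&(Q[:,2]>.162)&(Q[:,2]<.172)
print(s.sum(),cv2.minEnclosingCircle((Q[s][:,:2]*1000).astype(np.float32)))
"
```

```text
t 1.4 mid-frame [[-0.1499 -0.2624  0.2824]] rot [-3.139 -0.    -0.103] F [ 1.8  2.2 -0.2] open 0.005 j [-0.59  0.15  1.86  0.    1.13  1.09]
0 ((0.0, 0.0), 0.0)
```

View pics/w1.png

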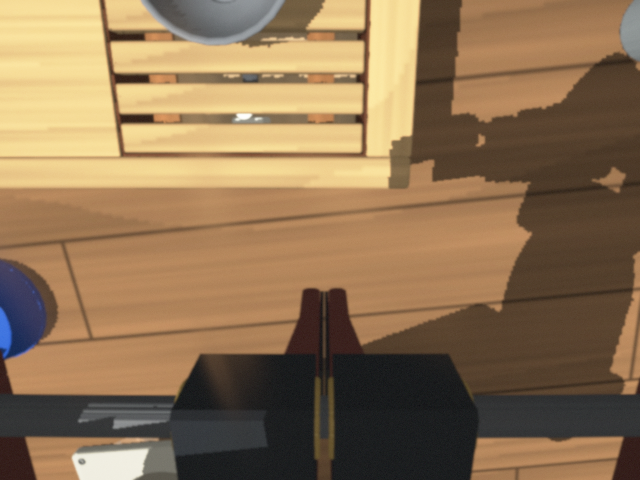

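The rows were refused because twist is required. The picture shows the slatted lid and key bowl from the halfway point, with closed fingers tapering to a tip at (325,290). I'm redoing the move.

Emit:
move_arm([
  {"dp": [0.013, -0.043, 0], "twist": [0, 0, 0], "gripper": 0},
  {"dp": [0.013, -0.043, 0], "twist": [0, 0, 0], "gripper": 0},
  {"dp": [0.013, -0.043, 0], "twist": [0, 0, 0], "gripper": 0},
  {"dp": [0.013, -0.043, 0], "twist": [0, 0, 0], "gripper": 0},
  {"dp": [0.013, -0.043, 0], "twist": [0, 0, 0], "gripper": 0},
  {"dp": [0.013, -0.043, 0], "twist": [0, 0, 0], "gripper": 0},
  {"dp": [0.013, -0.043, 0], "twist": [0, 0, 0], "gripper": 0},
  {"dp": [0.013, -0.043, 0], "twist": [0, 0, 0], "gripper": 0},
  {"dp": [0.013, -0.043, 0], "twist": [0, 0, 0], "gripper": 0},
  {"dp": [0.013, -0.043, 0], "twist": [0, 0, 0], "gripper": 0},
])

```text
clock: 2.7
tcp_pos: [0.5892, 0.1487, 0.2823]
tool_rot: [3.141, 0.0, -0.105]
wrist_force: [0.6, -0.5, 0.5]
opening: 0.003
grasp_force: 0.0
```

Emit:
move_arm([
  {"dp": [0, 0, 0], "twist": [0, 0, 0], "gripper": 0},
  {"dp": [0, 0, 0], "twist": [0, 0, 0], "gripper": 0},
])

```text
clock: 2.95
tcp_pos: [0.5883, 0.1472, 0.2821]
tool_rot: [3.141, 0.001, -0.104]
wrist_force: [0.3, 0.3, -0.4]
opening: 0.006
grasp_force: 0.0
```

```bash
python3 -c "
from h import *
st()
c,T=look('wrist');cv2.imwrite('pics/w2.png',c['image'])
v,u=np.mgrid[:480,:640];P=world(c,T,np.c_[u.ravel(),v.ravel()]);Q=chest(P);d=c['depth'].ravel()>0
s=d&(abs(Q[:,1]-.19)<.09)&(abs(Q[:,0])<.1)&(Q[:,2]>.162)&(Q[:,2]<.172)
print(s.sum(),cv2.minEnclosingCircle((Q[s][:,:2]*1000).astype(np.float32)))
"
```

```text
t 2.95 mid-frame [[-0.0218  0.1611  0.2821]] rot [ 3.141e+00  1.000e-03 -1.040e-01] F [ 0.3  0.3 -0.4] open 0.006 j [ 0.23  0.34  1.62 -0.    1.19  1.9 ]
2665 ((-20.926942825317383, 187.8078155517578), 57.29226303100586)
```

View pics/w2.png

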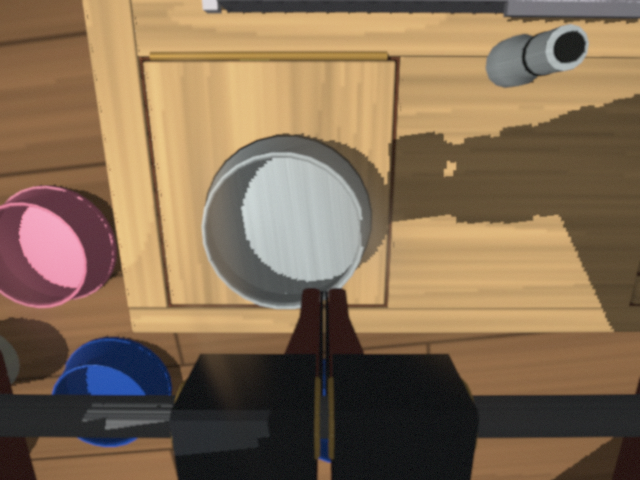

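The close view confirms the steel bowl on the plain lid, with its rim centre near (287,230) px, and the fingertip is over the inside near the −y wall. Next I lower to 12 mm above the inner floor.

Emit:
move_arm([
  {"dp": [0, -0.004, 0.03], "twist": [0, 0, 0], "gripper": 0},
  {"dp": [0, 0, 0.03], "twist": [0, 0, 0], "gripper": 0},
  {"dp": [0, 0, 0.03], "twist": [0, 0, 0], "gripper": 0},
  {"dp": [0, 0, 0.02], "twist": [0, 0, 0], "gripper": 0},
  {"dp": [0, 0, 0.015], "twist": [0, 0, 0], "gripper": 0},
  {"dp": [0, 0, 0.015], "twist": [0, 0, 0], "gripper": 0},
  {"dp": [0, 0, 0], "twist": [0, 0, 0], "gripper": 0},
])

```text
clock: 3.88
tcp_pos: [0.5884, 0.1516, 0.1418]
tool_rot: [3.141, 0.002, -0.105]
wrist_force: [0.5, -0.2, -0.7]
opening: 0.003
grasp_force: 0.0
```

Emit:
move_arm([
  {"dp": [0, 0.005, 0], "twist": [0, 0, 0], "gripper": 0},
  {"dp": [0, 0.005, 0], "twist": [0, 0, 0], "gripper": 0},
  {"dp": [0, 0.005, 0], "twist": [0, 0, 0], "gripper": 0},
  {"dp": [0, 0.005, 0], "twist": [0, 0, 0], "gripper": 0},
  {"dp": [0, 0.005, 0], "twist": [0, 0, 0], "gripper": 0},
  {"dp": [0, 0.005, 0], "twist": [0, 0, 0], "gripper": 0},
  {"dp": [0, 0.005, 0], "twist": [0, 0, 0], "gripper": 0},
  {"dp": [0, 0.005, 0], "twist": [0, 0, 0], "gripper": 0},
])

```text
clock: 4.88
tcp_pos: [0.5851, 0.1122, 0.1429]
tool_rot: [-3.141, -0.0, -0.105]
wrist_force: [0.9, 4.2, 2.5]
opening: 0.005
grasp_force: 1.7
```

```bash
cat >> h.py <<'E'
def bowl(name='scene',z=(.160,.174)):
    c,T=look(name);v,u=np.mgrid[:480,:640];Q=chest(world(c,T,np.c_[u.ravel(),v.ravel()]))
    hsv=cv2.cvtColor(c['image'],cv2.COLOR_BGR2HSV).reshape(-1,3)
    s=(c['depth'].ravel()>0)&(abs(Q[:,1]-.11)<.18)&(Q[:,0]>-.11)&(Q[:,0]<.06)&(Q[:,2]>z[0])&(Q[:,2]<z[1])&(hsv[:,1]<70)
    m=cv2.morphologyEx(s.reshape(480,640).astype(np.uint8),cv2.MORPH_CLOSE,np.ones((3,3)))
    k,l,stt,_=cv2.connectedComponentsWithStats(m);i=1+stt[1:,4].argmax();s&=(l.ravel()==i)
    print(name,s.sum(),'rim',cv2.minEnclosingCircle((Q[s][:,:2]*1000).astype(np.float32)),'z95',np.percentile(Q[s][:,2],95));return c
E
python3 -c "
from h import *
st();bowl();bowl('top')"
```

```text
t 4.875 mid-frame [[-0.0213  0.126   0.1429]] rot [-3.141 -0.    -0.105] F [0.9 4.2 2.5] open 0.005 j [0.17 0.48 1.75 0.   0.91 1.84]
scene 292 rim ((-18.094573974609375, 169.95912170410156), 57.500877380371094) z95 0.1680696324944847
top 43 rim ((-50.691123962402344, 209.61541748046875), 17.95024299621582) z95 0.1670674063349888
```

Emit:
move_arm([
  {"dp": [0, 0.008, 0], "twist": [0, 0, 0], "gripper": 0},
  {"dp": [0, 0.008, 0], "twist": [0, 0, 0], "gripper": 0},
  {"dp": [0, 0.008, 0], "twist": [0, 0, 0], "gripper": 0},
  {"dp": [0, 0.008, 0], "twist": [0, 0, 0], "gripper": 0},
  {"dp": [0, 0.008, 0], "twist": [0, 0, 0], "gripper": 0},
  {"dp": [0, 0.008, 0], "twist": [0, 0, 0], "gripper": 0},
  {"dp": [0, 0.008, 0], "twist": [0, 0, 0], "gripper": 0},
  {"dp": [0, 0.008, 0], "twist": [0, 0, 0], "gripper": 0},
  {"dp": [0, 0.008, 0], "twist": [0, 0, 0], "gripper": 0},
  {"dp": [0, 0.008, 0], "twist": [0, 0, 0], "gripper": 0},
])

```text
clock: 6.22
tcp_pos: [0.5765, 0.0323, 0.1427]
tool_rot: [-3.142, 0.0, -0.104]
wrist_force: [0.8, 3.7, 1.8]
opening: 0.002
grasp_force: 1.7
```

```bash
python3 -c "
from h import *
st();bowl()"
```

```text
t 6.225 mid-frame [[-0.0214  0.0456  0.1427]] rot [-3.142  0.    -0.104] F [0.8 3.7 1.8] open 0.002 j [0.04 0.46 1.79 0.   0.89 1.71]
scene 309 rim ((-18.599851608276367, 89.44763946533203), 57.70564270019531) z95 0.16799500357080507
```

Emit:
move_arm([
  {"dp": [0, 0.008, 0], "twist": [0, 0, 0], "gripper": 0},
  {"dp": [0, 0.008, 0], "twist": [0, 0, 0], "gripper": 0},
  {"dp": [0, 0.008, 0], "twist": [0, 0, 0], "gripper": 0},
  {"dp": [0, 0.008, 0], "twist": [0, 0, 0], "gripper": 0},
  {"dp": [0, 0.008, 0], "twist": [0, 0, 0], "gripper": 0},
  {"dp": [0, 0.008, 0], "twist": [0, 0, 0], "gripper": 0},
  {"dp": [0, 0.008, 0], "twist": [0, 0, 0], "gripper": 0},
  {"dp": [0, 0.008, 0], "twist": [0, 0, 0], "gripper": 0},
  {"dp": [0, 0.008, 0], "twist": [0, 0, 0], "gripper": 0},
  {"dp": [0, 0.008, 0], "twist": [0, 0, 0], "gripper": 0},
])

```text
clock: 7.52
tcp_pos: [0.5681, -0.0473, 0.1426]
tool_rot: [3.142, 0.0, -0.105]
wrist_force: [0.5, 2.7, 0.6]
opening: 0.0
grasp_force: 1.3
```

```bash
python3 -c "
from h import *
st();bowl()"
```

```text
t 7.525 mid-frame [[-0.0214 -0.0344  0.1426]] rot [ 3.142  0.    -0.105] F [0.5 2.7 0.6] open 0.0 j [-0.1   0.45  1.81 -0.    0.88  1.57]
scene 298 rim ((-18.302696228027344, 9.056400299072266), 57.5109977722168) z95 0.16772557132215585
```

The bowl is at about (−20, +9) mm from the board centre. Backing off the wall and lifting out.

Emit:
move_arm([
  {"dp": [0, -0.01, 0], "twist": [0, 0, 0], "gripper": 0},
  {"dp": [0, -0.015, 0], "twist": [0, 0, 0], "gripper": 0},
  {"dp": [0, 0, 0], "twist": [0, 0, 0], "gripper": 0},
  {"dp": [0, 0, -0.02], "twist": [0, 0, 0], "gripper": 0},
  {"dp": [0, 0, -0.03], "twist": [0, 0, 0], "gripper": 0},
  {"dp": [0, 0, -0.03], "twist": [0, 0, 0], "gripper": 0},
  {"dp": [0, 0, 0], "twist": [0, 0, 0], "gripper": 0},
])

```text
clock: 8.45
tcp_pos: [0.5723, -0.0218, 0.2249]
tool_rot: [-3.142, -0.005, -0.104]
wrist_force: [0.3, -0.2, 0.5]
opening: 0.004
grasp_force: 0.0
```

```bash
python3 -c "
from h import *
st();bowl()"
```

```text
t 8.45 mid-frame [[-0.0199 -0.0085  0.2249]] rot [-3.142 -0.005 -0.104] F [ 0.3 -0.2  0.5] open 0.004 j [-0.06  0.34  1.75 -0.    1.05  1.62]
scene 503 rim ((-19.42174530029297, 8.269850730895996), 58.24971008300781) z95 0.1675390038871274
```

Emit:
move_arm([
  {"dp": [-0.007, -0.035, 0], "twist": [0, 0, 0], "gripper": 0},
  {"dp": [-0.007, -0.035, 0], "twist": [0, 0, 0], "gripper": 0},
  {"dp": [-0.007, -0.035, 0], "twist": [0, 0, 0], "gripper": 0},
  {"dp": [-0.007, -0.035, 0], "twist": [0, 0, 0], "gripper": 0},
  {"dp": [-0.007, -0.035, 0], "twist": [0, 0, 0], "gripper": 0},
  {"dp": [-0.006, -0.033, 0.03], "twist": [0, 0, 0], "gripper": 0},
  {"dp": [0, 0, 0.03], "twist": [0, 0, 0], "gripper": 0},
  {"dp": [0, 0, 0.025], "twist": [0, 0, 0], "gripper": 0},
  {"dp": [0, 0, 0.01], "twist": [0, 0, 0], "gripper": 0},
  {"dp": [0, 0, 0], "twist": [0, 0, 0], "gripper": 0},
])

```text
clock: 9.75
tcp_pos: [0.551, 0.1889, 0.1265]
tool_rot: [3.141, 0.002, -0.105]
wrist_force: [0.4, 0.0, -0.1]
opening: 0.007
grasp_force: 0.0
```

```bash
python3 -c "
from h import *
st()"
```

```text
t 9.75 mid-frame [[-0.0633  0.1987  0.1265]] rot [ 3.141e+00  2.000e-03 -1.050e-01] F [ 0.4  0.  -0.1] open 0.007 j [ 0.31  0.49  1.79 -0.    0.87  1.99]
```

Emit:
move_arm([
  {"dp": [0, 0, 0.003], "twist": [0, 0, 0], "gripper": 0},
  {"dp": [0, 0, 0.003], "twist": [0, 0, 0], "gripper": 0},
  {"dp": [0, 0, 0.002], "twist": [0, 0, 0], "gripper": 0},
  {"dp": [0, 0, 0.001], "twist": [0, 0, 0], "gripper": 0},
  {"dp": [0, 0, 0.001], "twist": [0, 0, 0], "gripper": 0},
  {"dp": [0, 0, 0], "twist": [0, 0, 0], "gripper": 0},
])

```text
clock: 10.5
tcp_pos: [0.5521, 0.1893, 0.1187]
tool_rot: [-3.141, -0.001, -0.105]
wrist_force: [-3.7, -1.2, 6.8]
opening: 0.006
grasp_force: 3.5
```

Emit:
move_arm([
  {"dp": [0, 0, 0.0015], "twist": [0, 0, 0], "gripper": 0},
  {"dp": [0, 0, 0.0015], "twist": [0, 0, 0], "gripper": 0},
  {"dp": [0, 0, 0], "twist": [0, 0, 0], "gripper": 0},
])

```text
clock: 10.88
tcp_pos: [0.5521, 0.1893, 0.1158]
tool_rot: [-3.141, -0.001, -0.104]
wrist_force: [-1.8, -1.8, 8.2]
opening: 0.009
grasp_force: 4.0
```

Emit:
move_arm([
  {"dp": [0, 0, 0.001], "twist": [0, 0, 0], "gripper": 0},
  {"dp": [0, 0, 0], "twist": [0, 0, 0], "gripper": 0},
])

```text
clock: 11.12
tcp_pos: [0.5522, 0.1892, 0.1149]
tool_rot: [-3.141, -0.001, -0.105]
wrist_force: [-2.8, -1.5, 10.4]
opening: 0.012
grasp_force: 4.6
```

Emit:
move_arm([
  {"dp": [0, 0, -0.02], "twist": [0, 0, 0], "gripper": 0},
  {"dp": [0, 0, -0.04], "twist": [0, 0, 0], "gripper": 0},
  {"dp": [0, 0, -0.05], "twist": [0, 0, 0], "gripper": 0},
  {"dp": [0, 0, -0.04], "twist": [0, 0, 0], "gripper": 0},
  {"dp": [0, 0, 0], "twist": [0, 0, 0], "gripper": 0},
  {"dp": [0, 0, 0], "twist": [0, 0, 0], "gripper": 0},
  {"dp": [0, 0, 0], "twist": [0, 0, 0], "gripper": 0},
  {"dp": [0, 0, 0], "twist": [0, 0, 0], "gripper": 0},
])

```text
clock: 12.12
tcp_pos: [0.5512, 0.189, 0.2624]
tool_rot: [3.141, 0.002, -0.105]
wrist_force: [-0.4, 0.7, 0.1]
opening: 0.005
grasp_force: 0.0
```

```bash
python3 -c "
from h import *
st();c=bowl();cv2.imwrite('pics/s2.png',c['image']);T=np.linalg.inv(c['view'])
v,u=np.mgrid[:480,:640];Q=chest(world(c,T,np.c_[u.ravel(),v.ravel()]));d=c['depth'].ravel()>0
for nm,y in(('solid',.2),('slat',-.2)):
  s=d&(abs(Q[:,1]-y)<.07)&(Q[:,0]>-.09)&(Q[:,0]<.08)&(Q[:,2]<.16)&(Q[:,2]>.112)
  print(nm,'slope',-np.polyfit(Q[s][:,0],Q[s][:,2],1))
"
```

```text
t 12.125 mid-frame [[-0.0631  0.1988  0.2624]] rot [ 3.141e+00  2.000e-03 -1.050e-01] F [-0.4  0.7  0.1] open 0.005 j [ 0.31  0.32  1.69 -0.    1.14  1.99]
scene 468 rim ((-19.434101104736328, 8.048896789550781), 58.387977600097656) z95 0.16761555996600397
solid slope [ 0.17835201 -0.13816133]
slat slope [-0.02274087 -0.12788495]
```

View pics/s2.png

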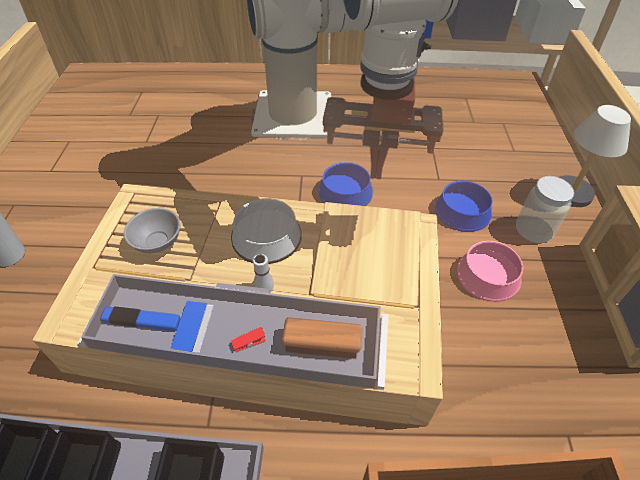

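The picture shows the solid lid ajar at (370,250), with a measured slope of about 0.18. The bowl is on the middle board at (266,230), the slatted lid is shut, nothing else has moved, and the arm is clear.

```bash
python3 -c "
from h import *
print(order.close_job())"
```

```text
the job is handed in; nothing more can be done
None
```

The job is handed in (no verdict was returned): the dog bowl stands on the middle board about 20 mm forward and 8 mm left of its centre, the solid lid is ajar at about 0.18 rad, the slatted lid looks shut, and the arm is clear of everything.

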